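# Unload the shaft test stand and draw the shaft out through its opening

## Robot

A 6-joint arm with a two-finger parallel gripper is mounted at the origin on the work surface. World frame = base frame: x ahead of the robot, y to its left, z up, the work surface at z = 0. Lengths are in m, angles in rad, forces in N, time in s.
With the tool pointing down it reaches from about 0.35 to 0.875 m from the base axis. Payload 15.5 kg.
Tool frame: the origin (TCP) lies midway between the tips of the shut fingers; the grasp point (between the pads) lies 19 mm behind it; z points along the fingers, y is the direction in which the jaws open and shut (so a half turn about z gives the same grasp; the last joint's range is limited). The gripper opens to 85 mm and grips with 20 to 120 N. Pads are 22 mm wide; open, the fingers measure 114 mm over their backs; the gripper's body (76 mm by 85 mm) begins 54 mm behind the grasp point. The pads swing forward as they close: fully open they stand 13 mm farther back than shut.
Start: joints at [-1.222, 0.494, 1.345, -0, 1.302, -0.096], TCP at [0.268, -0.564, 0.194] pointing down, gripper open.
Joint ranges: [-2.91, 2.91], [-0.82, 2.16], [0.22, 2.67], [-1.22, 4.37], [0.12, 2.79], [-3.08, 3.08]. Speed limits (rad/s): [1.89, 1.89, 2.57, 3.01, 3.01, 3.01].

## Interface

Orientations are given as a unit quaternion [x, y, z, w].
In Python, from workcell import state, imaging, bot, recognise, masks_of, pinpoint gives the robot as it stands.
- The arm moves only by the tool servo_tool, never from a script. Its argument "targets" is a list of rows, each a list of 6 numbers: the shift along the tool's x, y, z each as a share of 0.3 m, from -1 to 1, then the turn, a rotation vector about the tool's x, y, z each as a share of 90 degrees, from -1 to 1. In form: [[tx, ty, tz, wx, wy, wz], ...]. A call has 1 to 20 rows; each row is the pose to reach, as a shift and turn from the pose commanded when the call began, along the tool's axes at that moment; what a row does not reach only later rows make up. A row lasts 1/10 s, in which the tool goes at most 50 mm and 8.59 degrees, less where a joint would pass 70% of its speed; a pose out of reach is approached as far as the arm can. A call with a number of a shift or a turn outside -1 to 1 is refused whole. A call with a gripper value outside its range is refused whole. "jaw" is the closure, from -1 (fully open) to 1 (shut), set as the call begins (left out, the last holds). The fingers move at their own pace and stop on an object; "newtons" is the grip in N (left out, the last holds). Time passes only in rows, so rows that repeat a pose let the fingers close. It gives the time, the measured TCP pose, the force and the opening at its end, in the units of the state.
- state(): the state, without advancing time (a new reading comes with each control period).
- imaging.camera(name): name is "scene" or "top" or "wrist"; returns the picture (420x560x3 uint8, blue, green, red); there is no depth.
- imaging.camera_model(name): a dict with "mtx" (3x3 intrinsics, pixels), "pose" (4x4, takes a point from camera to world coordinates). Camera axes: x right, y up, looking along -z (the intrinsics and any distortion apply to the point x, -y, -z); pixel columns grow to the right and rows downward; lengths in m; the calibration is good to about 2 mm. A picture is of the moment at which its call begins: read the wrist's pose just before it. camera_model takes no time and is no camera call; for the wrist camera it gives the pose at the moment of the call.
- bot.sign_off(): hands the job in, once; it reports no verdict.
Trained networks look in the newest picture that a camera, given by its name, has taken for a name from the list of things; names that differ only in an ending like _2 or _b are one class to them, and where a whole thing is asked for, a point or a joint stands for the part that bears it (a point fixed in the world has none). Each returns a list of dicts, best first, with "conf" (0 to 1); they miss things now and then, are a little off and sometimes report something else, mostly with a low value. They report only what shows in the picture. A call takes as long as a camera call. They do not tell look-alikes from the thing itself.
- recognise(camera, target): "position" ([column, row] in pixels, amid what is visible of it).
- masks_of(camera, target): "pixels" (420x560 bool, what is visible of it) and "position" ([column, row] in pixels, amid what is visible of it).
- pinpoint(camera, target): "position" ([column, row] in pixels: a listed point, or the origin of a listed thing).
The state is a dict: "time_s": time; "joint_positions": joint angles; "joint_vel": joint speeds; "joint_torque": joint torques, N m; "tool_pos": TCP position; "ee_rot": TCP orientation; "force": force on the tool from outside, world axes, zero at the start; "torque": the same for the moment, N m; "grip_width": finger opening in m.
Only numpy, scipy, OpenCV 4.12 (cv2) and the standard library are available. Lean on these libraries where they do the work, as an engineer would, in place of code of your own. Each camera call takes 0.05 s, during which the arm holds its last target.

## Task

Unload the shaft test stand by turning its preload dial until the pointer reads zero (within half a division), and only then take the steel shaft out: it is longer than the opening between the two blocks, so slide it deep into the tail block, tilt its other end up over the head block and draw it out diagonally. Finish holding the shaft in the gripper, still, with all of it at least 5 cm above the tops of the blocks and touching nothing else, the dial still at zero. Leave the gearboxes, screwdriver, tape roll, bolt tin and brass bush where they are.

Things in the scene. Friction and masses are not known exactly. Their poses are not given: they have to be found in the camera images.
- stand: grey shaft test stand, bolted down; origin on the table under the middle of its opening; x along the shaft line towards the head block, z up. Base plate 400 (x) x 120 mm, 12 mm thick; on it a tail and a head block, both 94 mm high, with an opening between them from x = -85 to +85 mm, free at the sides. Dial pod 94 x 98 mm, 42 mm high, centred at x = 130, y = 110 mm
- tail_mouth (a point): middle of the tail tunnel's mouth at the stand's x = -85, y = 0, z = 59 mm. Tail block: x = -85 to -185, 70 mm wide; its blind tunnel is 90 mm deep (end wall at x = -175), 30 mm wide, floor at z = 30, roof at z = 88 mm. Axes as the stand's
- head_mouth (a point): middle of the head tunnel's mouth at the stand's x = +85, y = 0, z = 50 mm. Head block: x = +85 to +185, 80 mm wide; its blind tunnel is 50 mm deep (end wall at x = +135), 30 mm wide, floor at z = 30, roof at z = 70 mm. Axes as the stand's
- shaft_center (a point): middle of the loose steel shaft: plain round bar 18 mm in diameter, 240 mm long, about 0.28 kg, lying level along the stand's x, its ends on the tunnel floors (axis 39 mm above the table); this point's x axis is the shaft's axis. At the start its ends reach 35 to 55 mm into the tail tunnel and 15 to 35 mm into the head tunnel
- shaft_end_1 (a point): middle of one end face of the shaft (120 mm from its centre)
- shaft_end_2 (a point): middle of the other end face of the shaft (120 mm from its centre)
- dial_grip (a point): preload dial knob: dark upright grip bar 42 mm long, 14 mm thick, 28 mm tall, top 79 mm above the table, on a 44 mm disc whose top is at 51 mm; point on its vertical axis, 70 mm above the table; x along the bar towards the pointer end (needle by the white scale, white line on the bar). Turns with 0.04 N m of friction and stays where left
- preload (a joint): angle of the dial, rad, counter-clockwise positive seen from above, range -1.5 to 1.5; 0 = pointer at the long thick zero mark, which lies on the shaft's side of the scale (pointer along the stand's -y). One scale division is 15 degrees (0.26 rad). Starts 0.5 to 1.3
- gearbox_a_mid (a point): loose finished gearbox, a bystander to leave alone: flat red rounded box 105 x 75 x 43 mm with a brass stub standing to 73 mm; point at the middle of the box, 22 mm up
- gearbox_b_mid (a point): loose finished gearbox, a bystander to leave alone: flat red rounded box 105 x 75 x 43 mm with a brass stub standing to 73 mm; point at the middle of the box, 22 mm up
- gearbox_c_mid (a point): loose finished gearbox, a bystander to leave alone: flat red rounded box 105 x 75 x 43 mm with a brass stub standing to 73 mm; point at the middle of the box, 22 mm up; this one stands on the robot's side of the tail block
- screwdriver_grip (a point): loose screwdriver lying behind the stand, a bystander; point in its handle
- tape_mid (a point): loose tape roll lying flat, outer diameter 84, inner 60, height 24 mm, a bystander; point at its middle
- bolt_tin_mid (a point): open steel tin of bolts 140 x 100 x 45 mm, a bystander; point at its middle, 22 mm up
- bush_mid (a point): small stepped brass bush, 44 mm in diameter, 34 mm high, a bystander on the robot's side of the stand's opening; point at its middle, 17 mm up
- shaft: the same shaft as a body, origin at its middle
There are look-alikes about, which are no part of the job. What is meant by the shaft is not black or turquoise, and is the larger of those in its own colour.

How it is judged:
On the way:
1. the dial reads zero within half a division (0.13 rad) while the shaft still lies in the stand (value of joint preload between -0.13 and 0.13 rad and height (world z) of shaft_center below 0.05 m and z of each of shaft_end_1, shaft_end_2 in the frame of stand below 0.06 m), for 0.2 s.
At the end, for the whole second after the job is handed in: The dial reads zero within 0.13 rad; both shaft ends' middles are more than 143 mm above the table (blocks are 94 mm high), the fingers grip the shaft (over 2 N), the stand does not touch it, and it is still (under 0.03 m/s) (value of joint preload between -0.13 and 0.13 rad and height (world z) of each of shaft_end_1, shaft_end_2 above 0.143 m and contact force between the fingers and shaft above 2 N and contact force between stand and shaft below 0.1 N and linear speed of shaft below 0.03 m/s); the arm keeps its last pose, push and grip.
It fails at once if a bystander is shifted by more than 30 mm (distance of any of gearbox_a_mid, gearbox_b_mid, gearbox_c_mid, screwdriver_grip, tape_mid, bolt_tin_mid, bush_mid from where it was at the start of the episode above 0.03 m).
It also fails if it takes over 56 s, if anything falls off the work surface, if the arm or the gripper's body presses on something with over 40 N, if the wrist force passes 120 N, or if a joint passes its speed limit or range.

## Working session

There is one attempt and no reset: what is moved stays moved. The work goes in short steps, Python scripts to look and compute and a tool call to move; the robot and the scene stay as the last step left them, time stands still between calls to the robot, and variables do not carry over. Pictures are saved under pics/ and viewed, and the job is handed in when it is done.

Besides the shell and the picture viewer there is one more tool, called after "Emit:" as name([rows], argument=value, ...), one row to a line, values as JSON. servo_tool: Moves the arm, as the interface text tells. Its arguments: {"type":"object","properties":{"targets":{"type":"array"},"jaw":{"type":"number"},"newtons":{"type":"number"}},"required":["targets"]}

```bash
mkdir -p pics; ls; python3 - <<'E'
from workcell import state, imaging
import cv2
s=state(); print({k:s[k] for k in ('time_s','tool_pos','ee_rot','grip_width')})
for n in ("scene","top"):
    cv2.imwrite(f"pics/{n}0.png",imaging.camera(n)); m=imaging.camera_model(n); print(n,m)
E
```

```text
pics
{'time_s': 0.0, 'tool_pos': array([ 0.26822074, -0.56406471,  0.19319095]), 'ee_rot': array([ 9.75480031e-01,  2.20087075e-01, -7.98925374e-05, -6.17692904e-04]), 'grip_width': 0.08563018454623844}
scene {'mtx': array([[485.01923494,   0.        , 281.58864299],
       [  0.        , 485.01923494, 207.39375921],
       [  0.        ,   0.        ,   1.        ]]), 'pose': array([[-0.78947538, -0.39945741,  0.46600686,  1.22838689],
       [ 0.61345322, -0.48866933,  0.62038491,  0.85195334],
       [-0.02009409,  0.77565202,  0.63084084,  1.01345098],
       [ 0.        ,  0.        ,  0.        ,  1.        ]])}
top {'mtx': array([[485.85630921,   0.        , 284.88355878],
       [  0.        , 485.85630921, 208.06949469],
       [  0.        ,   0.        ,   1.        ]]), 'pose': array([[-2.59575979e-03,  9.87506488e-01, -1.57556965e-01,
         3.15807541e-01],
       [-9.99996610e-01, -2.53079745e-03,  6.12934462e-04,
        -8.59678594e-02],
       [ 2.06531992e-04,  1.57558022e-01,  9.87509710e-01,
         1.26917475e+00],
       [ 0.00000000e+00,  0.00000000e+00,  0.00000000e+00,
         1.00000000e+00]])}
```

View pics/top0.png

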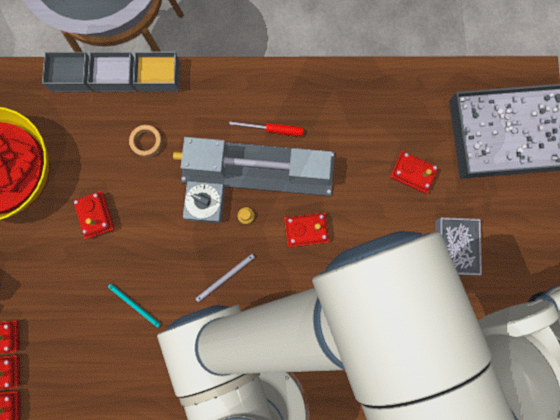

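View pics/scene0.png

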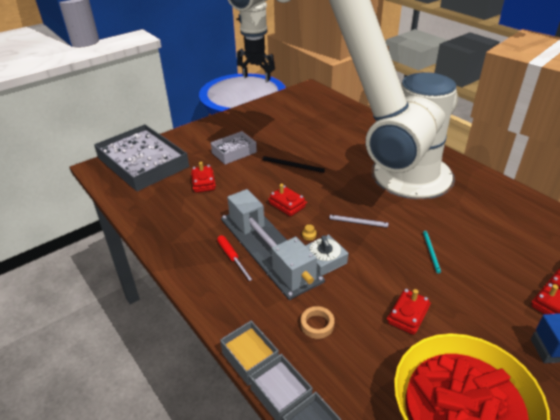

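The top view shows the stand with its head block at left (205,158), tail block at (312,165), dial at (203,202), and bush at (246,215). The steel shaft lies between the blocks, and there is a loose decoy rod at (225,278).

```bash
cat > h.py <<'E'
from workcell import state, imaging, bot, recognise, masks_of, pinpoint
import numpy as np, cv2
from scipy.spatial.transform import Rotation as R
def ray(m,px):
    K=m['mtx'];P=np.array(m['pose']);d=np.array([(px[0]-K[0,2])/K[0,0],-(px[1]-K[1,2])/K[1,1],-1.]);return P[:3,3],P[:3,:3]@d
def at(m,px,z):
    o,d=ray(m,px);return o+d*(z-o[2])/d[2]
def proj(m,X):
    P=np.array(m['pose']);c=P[:3,:3].T@(np.asarray(X,float)-P[:3,3]);K=m['mtx'];return np.array([K[0,0]*c[0]/-c[2]+K[0,2],K[1,1]*-c[1]/-c[2]+K[1,2]])
E
python3 - <<'E'
from h import *
Z=dict(stand=0,tail_mouth=.059,head_mouth=.05,shaft_center=.039,shaft_end_1=.039,dial_grip=.07,gearbox_a_mid=.022,screwdriver_grip=.01,tape_mid=.012,bush_mid=.017)
for c in ("top","scene"):
    imaging.camera(c);m=imaging.camera_model(c)
    for n,z in Z.items():
        for r in pinpoint(c,n):
            if r['conf']>.2: print(c,n,round(r['conf'],2),np.round(r['position'],1),at(m,r['position'],z).round(4))
E
```

```text
top stand 0.95 [257.8 168. ] [ 0.6273 -0.0144  0.    ]
top stand 0.63 [243.4 214.1] [0.5025 0.0228 0.    ]
top stand 0.5 [289.5 164.4] [ 0.637  -0.0995  0.    ]
top tail_mouth 0.93 [290.4 167.6] [ 0.6136 -0.1011  0.059 ]
top head_mouth 0.85 [222. 160.] [0.6364 0.0753 0.05  ]
top head_mouth 0.61 [305.2 230.9] [ 0.4519 -0.1378  0.05  ]
top shaft_center 0.77 [132.3 304.1] [0.2714 0.2931 0.039 ]
top shaft_center 0.6 [226.1 276.7] [0.3382 0.0611 0.039 ]
top shaft_center 0.56 [255.4 164.2] [ 0.6278 -0.0103  0.039 ]
top shaft_center 0.45 [245.5 212.4] [0.5011 0.0141 0.039 ]
top shaft_end_1 0.82 [196.2 299.2] [0.2829 0.1346 0.039 ]
top shaft_end_1 0.82 [112.9 285.5] [0.3171 0.3438 0.039 ]
top shaft_end_1 0.73 [253.5 257.7] [ 0.3855 -0.0072  0.039 ]
top shaft_end_1 0.59 [213.  158.5] [0.6434 0.1003 0.039 ]
top shaft_end_1 0.56 [162.3 323. ] [0.2253 0.2169 0.039 ]
top dial_grip 0.66 [200.2 197.7] [0.534  0.1256 0.07  ]
top gearbox_a_mid 0.77 [ 97.4 216.2] [0.4947 0.3993 0.022 ]
top screwdriver_grip 0.96 [279.5 127.6] [ 0.7364 -0.0728  0.01  ]
top tape_mid 0.68 [146.2 140. ] [0.7021 0.2844 0.01
[... 747 characters left out ...]
1 [287.7 203.5] [ 0.4812 -0.1096  0.039 ]
scene shaft_end_1 0.64 [331.3 215. ] [0.4117 0.0213 0.039 ]
scene shaft_end_1 0.58 [247.1 212.6] [ 0.6087 -0.1546  0.039 ]
scene shaft_end_1 0.57 [422.9 234. ] [0.2613 0.2568 0.039 ]
scene shaft_end_1 0.51 [389.4 224.7] [0.3065 0.1662 0.039 ]
scene shaft_end_1 0.5 [437.9 268.6] [0.3403 0.3735 0.039 ]
scene dial_grip 0.71 [413.2 308.1] [0.5216 0.4349 0.07  ]
scene dial_grip 0.58 [326.6 243.1] [0.531  0.1305 0.07  ]
scene gearbox_a_mid 0.62 [410.8 311.1] [0.4979 0.4162 0.022 ]
scene screwdriver_grip 0.74 [227.3 247.9] [ 0.7301 -0.0862  0.01  ]
scene tape_mid 0.97 [318.1 323.4] [0.702 0.292 0.012]
scene bush_mid 0.56 [311.8 230.6] [0.4897 0.0199 0.017 ]
```

```bash
cat >> h.py <<'E'
def fr(cx,cy,th):
    c,s=np.cos(th),np.sin(th);return lambda p:np.array([cx+c*p[0]-s*p[1],cy+s*p[0]+c*p[1],p[2]])
def overlay(c,img,m,f,S,x0,y0):
    L=[]
    for (a,b,w,h) in ((-.185,-.085,.035,.094),(.085,.185,.04,.094),(-.2,.2,.06,.012)):
        L.append([(a,-w,h),(b,-w,h),(b,w,h),(a,w,h)])
    L.append([(.083,.061,.042),(.177,.061,.042),(.177,.159,.042),(.083,.159,.042)])
    t=np.linspace(0,2*np.pi,24);L.append([(.13+.022*np.cos(a),.11+.022*np.sin(a),.051) for a in t])
    for q in L:
        p=np.array([(proj(m,f(v))-[x0,y0]+.5)*S for v in q]).astype(int);cv2.polylines(img,[p],True,(0,255,0),1)
E
python3 - <<'E'
from h import *
f=fr(.6275,-.0125,np.radians(90-7.2))
I=[]
for c,(x0,y0,w,h) in (("top",(165,120,190,120)),("scene",(215,180,150,125))):
    im=imaging.camera(c);m=imaging.camera_model(c);S=4
    z=cv2.resize(im[y0:y0+h,x0:x0+w],None,fx=S,fy=S,interpolation=cv2.INTER_CUBIC);cv2.imwrite(f"pics/{c}1r.png",z);overlay(c,z,m,f,S,x0,y0);cv2.imwrite(f"pics/{c}1.png",z)
E
```

```text
(no output)
```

View pics/top1.png

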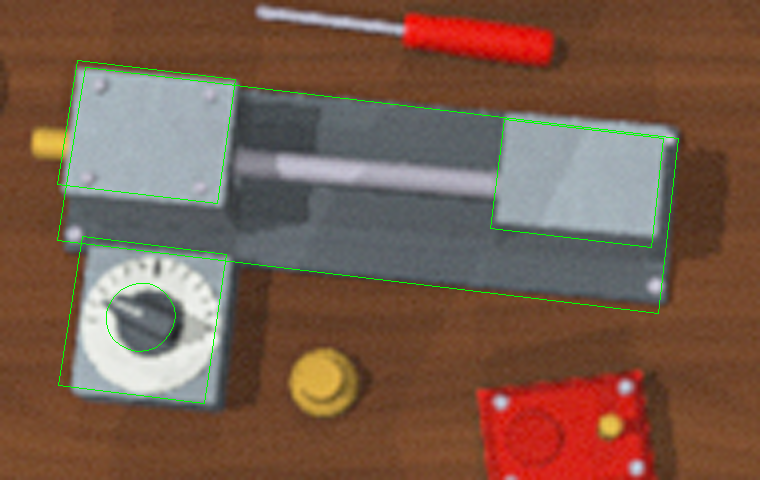

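View pics/scene1.png

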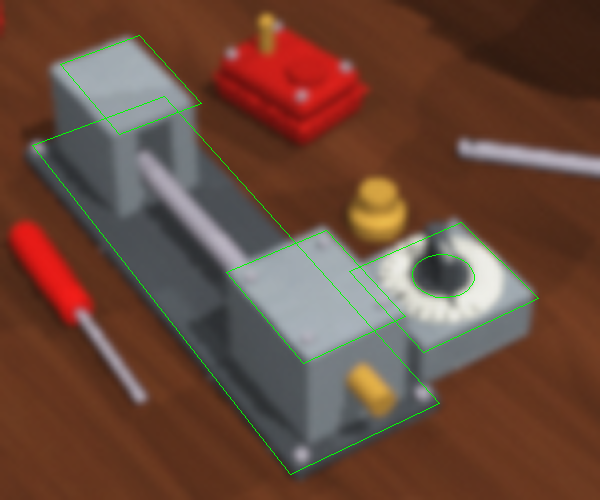

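View pics/top1r.png

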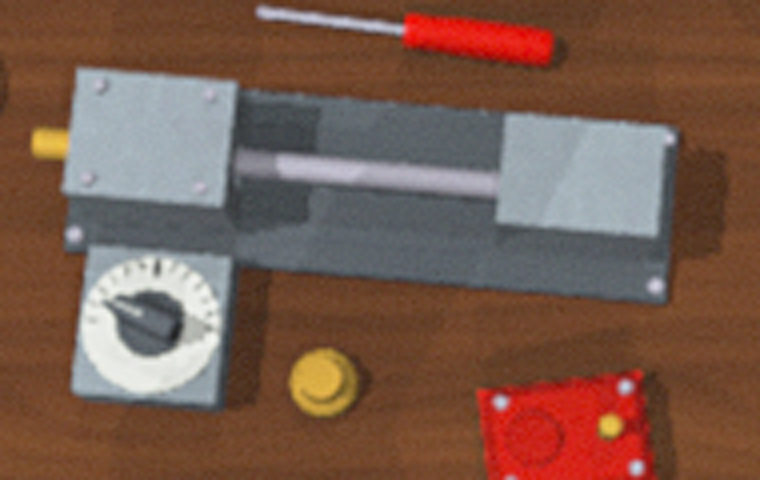

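```bash
python3 - <<'E'
from h import *
from scipy.optimize import least_squares
T=[((78,68),(.185,-.04,.094)),((237,80),(.085,-.04,.094)),((222,207),(.085,.04,.094)),((63,193),(.185,.04,.094)),((503,113),(-.085,-.035,.094)),((664,128),(-.185,-.035,.094)),((658,237),(-.185,.035,.094)),((496,222),(-.085,.035,.094)),((665,302),(-.2,.06,.012)),((679,127),(-.2,-.06,.012)),((88,247),(.177,.061,.042)),((234,256),(.083,.061,.042)),((73,393),(.177,.159,.042))]
Sc=[((53,68),(-.185,-.035,.094)),((129,36),(-.185,.035,.094)),((200,98),(-.085,.035,.094)),((120,135),(-.085,-.035,.094)),((228,272),(.085,-.04,.094)),((325,230),(.085,.04,.094)),((305,362),(.185,-.04,.094)),((298,475),(.2,-.06,.012)),((438,402),(.2,.06,.012)),((32,147),(-.2,-.06,.012)),((538,297),(.177,.159,.042)),((460,222),(.083,.159,.042))]
def res(p,which):
    f=fr(*p);r=[]
    for c,L,o in (("top",T,(165,120)),("scene",Sc,(215,180))):
        if c in which:
            m=imaging.camera_model(c)
            for px,X in L: r+=list(proj(m,f(X))-(np.array(px)/4-.5+np.array(o)))
    return np.array(r)
for w in (("top",),("scene",),("top","scene")):
    q=least_squares(res,[.6275,-.0125,1.45],args=(w,),loss='soft_l1');p=q.x
    print(w,p.round(4),np.degrees(p[2]).round(2),np.abs(res(p,w)).mean(),res(p,w).round(1)); f=fr(*p)
    print('dial',f((.13,.11,.07)))
imaging.camera('top');mt=imaging.camera_model('top')
# pointer direction
for px in ((107,300),(150,315),(157,268),(150,322)):
    g=at(mt,np.array(px)/4-.5+np.array((165,120)),.06 ); d=g-f((.13,.11,.0)); print(px,g,np.degrees(np.arctan2(d[1],d[0])))
E
```

```text
('top',) [ 0.6287 -0.0146  1.4797] 84.78 0.26285330615628655 [-0.   0.2 -0.2  0.6  0.1 -0.2 -0.2 -0.1  0.8  0.   0.4 -0.3 -0.1 -0.2
  0.1  0.1  0.3  0.1  0.1 -0.2 -0.1 -0.6 -0.4  0.3 -0.9  0.3]
dial [0.53093604 0.124844   0.07      ]
('scene',) [ 0.6283 -0.0127  1.4598] 83.64 0.4441302468809691 [ 0.8 -0.4  1.6  0.2 -0.4  1.4 -0.8  0.2 -0.1  0.1  0.3 -0.2  0.2  0.2
 -1.1 -0.3  0.7 -0.1 -0.7  0.2 -0.  -0.3 -0.  -0.3]
dial [0.53335855 0.12864367 0.07      ]
('top', 'scene') [ 0.6286 -0.0142  1.4742] 84.47 0.5027102814600716 [-0.1 -0.2 -0.2  0.4 -0.1 -0.3 -0.4 -0.5  0.7  0.2  0.3  0.1 -0.4  0.2
 -0.2  0.2 -0.   0.5  0.   0.2 -0.3 -1.  -0.7  0.1 -1.4 -0.1 -0.2 -0.2
  0.5  0.2 -1.2  1.2 -1.5  0.2 -0.1 -0.2  0.1 -0.7  0.8 -0.4 -0.5 -0.8
  1.  -1.  -1.8  0.5 -0.2 -1.3 -0.6 -1.1]
dial [0.53167198 0.12584835 0.07      ]
(107, 300) [0.54412282 0.15021513 0.06      ] 62.9340600166005
(150, 315) [0.53440863 0.12276941 0.06      ] -48.368419319049565
(157, 268) [0.56469703 0.11906355 0.06      ] -11.609539009227833
(150, 322) [0.52991596 0.12266033 0.06      ] -118.84676378093911
```

```bash
cat >> h.py <<'E'
ST=(.6286,-.0143,np.radians(84.6))
def down(yaw):  # tool pointing down with tool x at yaw (deg)
    c,s=np.cos(np.radians(yaw)),np.sin(np.radians(yaw));return R.from_matrix(np.array([[c,s,0],[s,-c,0],[0,0,-1]]))
def rel(p,q,p0=None,q0=None):
    s=state();p0=np.array(s['tool_pos']) if p0 is None else p0;q0=R.from_quat(s['ee_rot']) if q0 is None else q0
    t=q0.inv().apply(np.array(p)-p0)/.3;w=(q0.inv()*q).as_rotvec()/(np.pi/2)
    return np.r_[t,w].round(4).tolist()
def st():
    s=state();q=R.from_quat(s['ee_rot']).as_matrix();print('t',round(s['time_s'],2),'tcp',s['tool_pos'].round(4),'yawx',np.degrees(np.arctan2(q[1,0],q[0,0])).round(2),'z',q[:,2].round(4),'F',np.round(s['force'],1),'T',np.round(s['torque'],2),'w',round(s['grip_width'],4),'j',np.round(s['joint_positions'],2))
E
python3 - <<'E'
from h import *
st();f=fr(*ST);print(f((.13,.11,.07)))
m=imaging.camera_model('wrist');s=state();q=R.from_quat(s['ee_rot'])
print(q.inv().apply(m['pose'][:3,3]-s['tool_pos']),(q.inv().as_matrix()@m['pose'][:3,:3]).round(3),m['mtx'][0])
print(rel([.45,-.27,.23],down(45)))
E
```

```text
t 1.35 tcp [ 0.2684 -0.5645  0.1938] yawx 25.43 z [ 0. -0. -1.] F [-0.6  0.1  0.4] T [-0.02 -0.    0.02] w 0.0852 j [-1.22  0.49  1.35  0.    1.3  -0.1 ]
[0.53132226 0.12547497 0.07      ]
[ 0.06581809 -0.00077356 -0.17865206] [[ 0.     0.964  0.265]
 [ 1.    -0.     0.   ]
 [ 0.     0.265 -0.964]] [350.70454755   0.         276.99090999]
[0.9682, -0.6265, -0.1208, 0.0, 0.0, -0.2174]
```

Emit:
servo_tool([
  [0.968, -0.626, -0.12, 0, 0, -0.217],
  [0.968, -0.626, -0.12, 0, 0, -0.217],
  [0.968, -0.626, -0.12, 0, 0, -0.217],
  [0.968, -0.626, -0.12, 0, 0, -0.217],
  [0.968, -0.626, -0.12, 0, 0, -0.217],
  [0.968, -0.626, -0.12, 0, 0, -0.217],
  [0.968, -0.626, -0.12, 0, 0, -0.217],
  [0.968, -0.626, -0.12, 0, 0, -0.217],
  [0.968, -0.626, -0.12, 0, 0, -0.217],
  [0.968, -0.626, -0.12, 0, 0, -0.217],
], jaw=-0.3)

```text
time_s: 2.35
tool_pos: [0.4496, -0.2708, 0.2297]
ee_rot: [0.924, 0.382, -0.0, 0.0]
force: [-0.3, -0.7, -0.9]
grip_width: 0.0555
```

```bash
python3 - <<'E'
from h import *
st();print(rel([.531,.1255,.2],down(60)))
E
```

```text
t 2.35 tcp [ 0.4496 -0.2708  0.2297] yawx 44.94 z [-2.e-04 -2.e-04 -1.e+00] F [-0.3 -0.7 -0.9] T [ 0.02 -0.02 -0.03] w 0.0555 j [-0.66  0.32  1.54 -0.    1.29  0.13]
[1.125, -0.7435, 0.0987, -0.0, 0.0002, -0.1674]
```

Emit:
servo_tool([
  [0.99, -0.654, 0.09, 0, 0, -0.167],
  [0.99, -0.654, 0.09, 0, 0, -0.167],
  [0.99, -0.654, 0.09, 0, 0, -0.167],
  [0.99, -0.654, 0.09, 0, 0, -0.167],
  [0.99, -0.654, 0.09, 0, 0, -0.167],
  [0.99, -0.654, 0.09, 0, 0, -0.167],
  [0.99, -0.654, 0.09, 0, 0, -0.167],
  [0.99, -0.654, 0.09, 0, 0, -0.167],
  [0.99, -0.654, 0.09, 0, 0, -0.167],
  [0.99, -0.654, 0.09, 0, 0, -0.167],
])

```text
time_s: 3.35
tool_pos: [0.5215, 0.077, 0.2026]
ee_rot: [0.866, 0.499, -0.0, 0.0]
force: [-0.1, -0.2, 0.1]
grip_width: 0.0554
```

```bash
python3 - <<'E'
from h import *
st();m=imaging.camera_model('wrist');im=imaging.camera('wrist')
f=fr(*ST)
z=im.copy();overlay('wrist',z,m,f,1,0,0);cv2.imwrite('pics/w1.png',z);print(proj(m,f((.13,.11,.079))))
for n in('dial_grip','tail_mouth','head_mouth','stand','bush_mid'):
    for r in pinpoint('wrist',n)[:2]: print(n,round(r['conf'],2),r['position'],at(m,r['position'],dict(dial_grip=.07,tail_mouth=.059,head_mouth=.05,stand=0,bush_mid=.017)[n]).round(4))
E
```

```text
t 3.35 tcp [0.5215 0.077  0.2026] yawx 59.91 z [-4.e-04 -4.e-04 -1.e+00] F [-0.1 -0.2  0.1] T [-0.    0.   -0.03] w 0.0554 j [ 0.03  0.35  1.57 -0.    1.22  0.56]
[259.937755  136.7999188]
dial_grip 0.83 [258.5, 135.0] [0.5304 0.1271 0.07  ]
stand 0.83 [398.0, 199.5] [ 0.6238 -0.0135  0.    ]
bush_mid 0.84 [284.7, 234.5] [0.4963 0.0194 0.017 ]
```

View pics/w1.png

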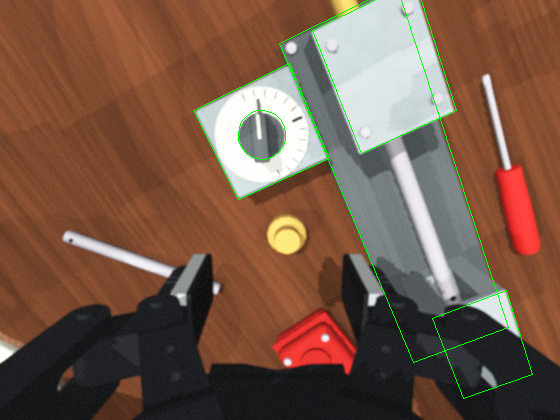

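```bash
python3 - <<'E'
from h import *
m=imaging.camera_model('wrist');im=imaging.camera('wrist')
x0,y0=200,75;z=cv2.resize(im[y0:y0+120,x0:x0+130],None,fx=5,fy=5,interpolation=cv2.INTER_CUBIC);cv2.imwrite('pics/w2.png',z)
E
```

```text
(no output)
```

View pics/w2.png

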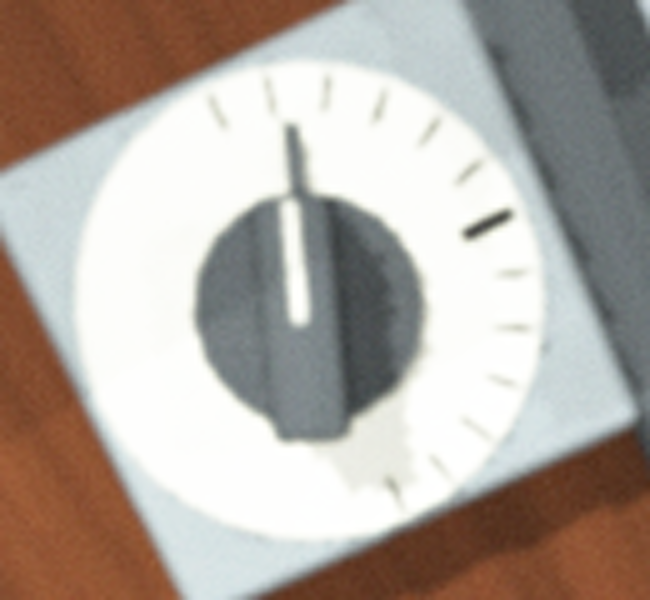

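```bash
python3 - <<'E'
from h import *
m=imaging.camera_model('wrist')
P=lambda u,v,z: at(m,(u/5-.5+200,v/5-.5+75),z)
a,b=P(290,200,.079),P(300,325,.079);print(a,b,np.degrees(np.arctan2(*(a-b)[1::-1])))
e1=P(292,197,.079);e2=P(312,430,.079);print((e1+e2)/2,np.linalg.norm(e1-e2),np.degrees(np.arctan2(*(e1-e2)[1::-1])))
a,b=P(291,125,.044),P(297,190,.044);print('needle',a,np.degrees(np.arctan2(*(a-b)[1::-1])))
c=P(310,308,.051);print('disc c',c, np.degrees(np.arctan2(*(P(291,125,.048)-c)[1::-1])))
z0=P(488,224,.0425);print(np.degrees(np.arctan2(*(z0-c)[1::-1])),np.degrees(np.arctan2(*(P(512,213,.0425)-P(465,235,.0425))[1::-1])))
print(P(310,300,.0425))
print(rel([.5305,.126,.15],down(65)),rel([.5305,.126,.058],down(65)))
E
```

```text
[0.53896334 0.1430705  0.079     ] [0.52991799 0.12464731 0.079     ] 63.85006724878975
[0.53104656 0.12582141 0.079     ] 0.038862125820196686 64.21412107999976
needle [0.54423395 0.15523909 0.044     ] 64.64444287109691
disc c [0.53088541 0.12534002 0.051     ] 65.59341754430949
-5.837020723334978 -5.503518614047451
[0.53105385 0.12634783 0.0425    ]
[0.1539, -0.0546, 0.1762, 0.0001, -0.0, -0.0564] [0.1539, -0.0546, 0.4829, 0.0001, -0.0, -0.0564]
```

Emit:
servo_tool([
  [0.154, -0.055, 0.1, 0, 0, -0.051],
  [0.154, -0.055, 0.25, 0, 0, -0.051],
  [0.154, -0.055, 0.37, 0, 0, -0.051],
  [0.154, -0.055, 0.45, 0, 0, -0.051],
  [0.154, -0.055, 0.485, 0, 0, -0.051],
  [0.154, -0.055, 0.485, 0, 0, -0.051],
  [0.154, -0.055, 0.485, 0, 0, -0.051],
])

```text
time_s: 4.4
tool_pos: [0.5311, 0.1267, 0.0583]
ee_rot: [0.845, 0.534, 0.001, 0.0]
force: [0.1, -0.2, 0.1]
grip_width: 0.0556
```

Emit:
servo_tool([
  [0, 0, 0, 0, 0, 0],
  [0, 0, 0, 0, 0, 0],
  [0, 0, 0, 0, 0, 0],
  [0, 0, 0, 0, 0, 0],
  [0, 0, 0, 0, 0, 0],
  [0, 0, 0, 0, 0, 0],
  [0, 0, 0, 0, 0, 0],
  [0, 0, 0, 0, 0, 0],
], jaw=1, newtons=25)

```text
time_s: 5.2
tool_pos: [0.5303, 0.1268, 0.0573]
ee_rot: [0.845, 0.534, -0.0, -0.0]
force: [-0.4, -0.1, -0.3]
grip_width: 0.0003
```

```bash
python3 - <<'E'
from h import *
st();im=imaging.camera('wrist');cv2.imwrite('pics/w3.png',im)
E
```

```text
t 5.2 tcp [0.5303 0.1268 0.0573] yawx 64.58 z [-1.e-04 -0.e+00 -1.e+00] F [-0.4 -0.1 -0.3] T [ 0.12 -0.03 -0.06] w 0.0003 j [0.13 0.56 1.69 0.   0.89 0.57]
```

View pics/w3.png

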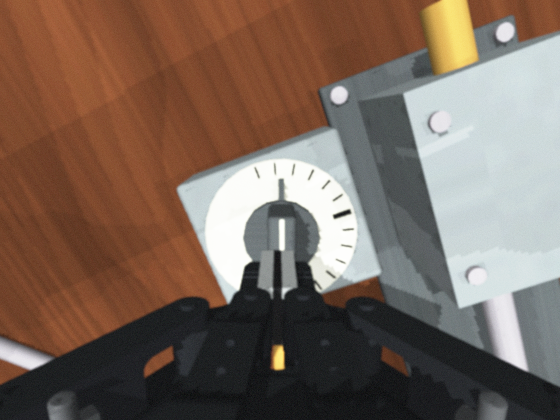

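```bash
python3 - <<'E'
from h import *
m=imaging.camera_model('wrist');im=imaging.camera('wrist');s=state();print(proj(m,s['tool_pos']))
f=fr(*ST)
for z in (.0425,.051,.079): print(z,proj(m,f((.13,.11,z))))
print(m['pose'][:3,3])
overlay('w',im,m,f,1,0,0);im=im[100:350,150:450];cv2.imwrite('pics/w4.png',cv2.resize(im,None,fx=2.4,fy=2.4,interpolation=cv2.INTER_CUBIC))
E
```

```text
[279.34261167 240.32477106]
0.0425 [281.70456572 232.71484432]
0.051 [281.88306637 237.71982895]
0.079 [282.59347894 257.63910664]
[0.55790307 0.18730943 0.23589141]
```

View pics/w4.png

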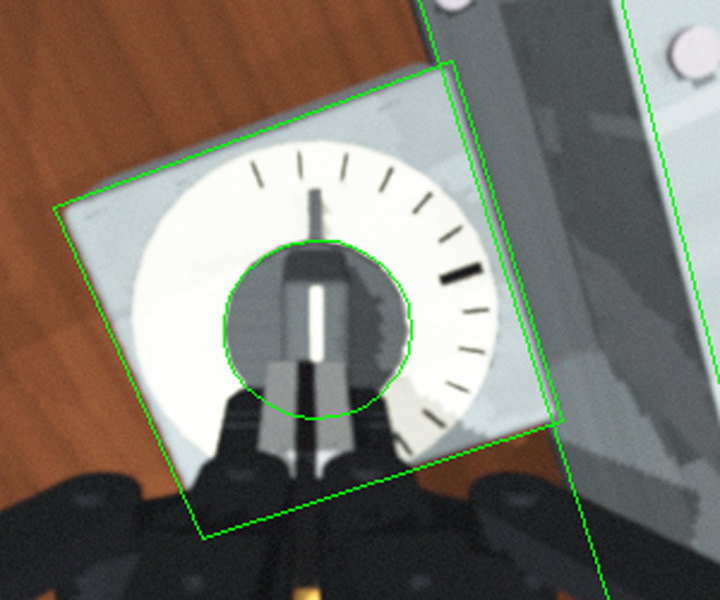

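```bash
python3 - <<'E'
from h import *
st();m=imaging.camera_model('scene');im=imaging.camera('scene');s=state();p=proj(m,s['tool_pos']);print(p,proj(m,[.531,.1256,.079]))
x0,y0=250,150;cv2.imwrite('pics/s4.png',cv2.resize(im[y0:y0+130,x0:x0+150],None,fx=4.5,fy=4.5,interpolation=cv2.INTER_CUBIC))
im=imaging.camera('top');cv2.imwrite('pics/t4.png',cv2.resize(im[150:270,150:300],None,fx=4.5,fy=4.5,interpolation=cv2.INTER_CUBIC))
E
```

```text
t 5.3 tcp [0.5303 0.1268 0.0572] yawx 64.58 z [-1.e-04 -0.e+00 -1.e+00] F [-0.1 -0.2 -0.2] T [-0.01 -0.04 -0.  ] w 0.0001 j [ 0.13  0.56  1.69 -0.    0.89  0.57]
[325.73379285 245.56193737] [325.56168275 239.82766543]
```

View pics/s4.png

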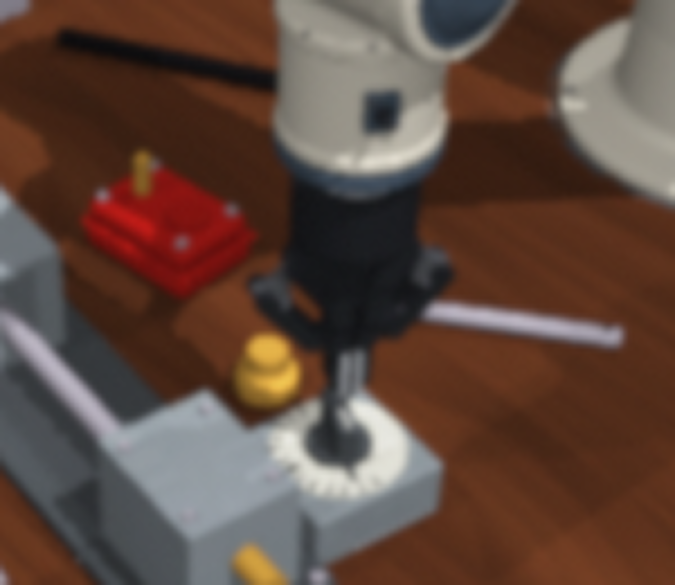

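Emit:
servo_tool([
  [0, 0, -0.08, 0, 0, 0],
  [0, 0, -0.17, 0, 0, 0],
  [0, 0, -0.17, 0, 0, 0],
  [0, 0, -0.17, 0, 0, 0],
])

```text
time_s: 5.8
tool_pos: [0.5306, 0.1268, 0.1086]
ee_rot: [0.845, 0.534, 0.0, 0.0]
force: [0.4, 0.4, 0.1]
grip_width: -0.0
```

```bash
python3 - <<'E'
from h import *
st();m=imaging.camera_model('wrist');im=imaging.camera('wrist');s=state();print(proj(m,s['tool_pos']));q=R.from_quat(s['ee_rot'])
print('tip corners',[proj(m,s['tool_pos']+q.apply([x,y,0])).round() for x in(-.011,.011) for y in (-.01,.01)],[proj(m,s['tool_pos']+q.apply([0.011,0,z])).round() for z in(-.02,-.04)])
cv2.imwrite('pics/w5.png',cv2.resize(im[100:350,150:450],None,fx=2.4,fy=2.4,interpolation=cv2.INTER_CUBIC))
m=imaging.camera_model('scene');im=imaging.camera('scene');print(proj(m,s['tool_pos']))
cv2.imwrite('pics/s5.png',cv2.resize(im[y0:y0+130,x0:x0+150] if 0 else im[150:280,250:400],None,fx=4.5,fy=4.5,interpolation=cv2.INTER_CUBIC))
E
```

```text
t 5.8 tcp [0.5306 0.1268 0.1086] yawx 64.58 z [ 1.1e-03  1.0e-04 -1.0e+00] F [0.4 0.4 0.1] T [ 0.02 -0.05 -0.02] w -0.0 j [0.13 0.48 1.64 0.   1.01 0.57]
[278.51005186 240.36955962]
tip corners [array([260., 259.]), array([297., 259.]), array([260., 221.]), array([297., 221.])] [array([279., 233.]), array([279., 249.])]
[326.47918778 232.27828076]
```

View pics/w5.png

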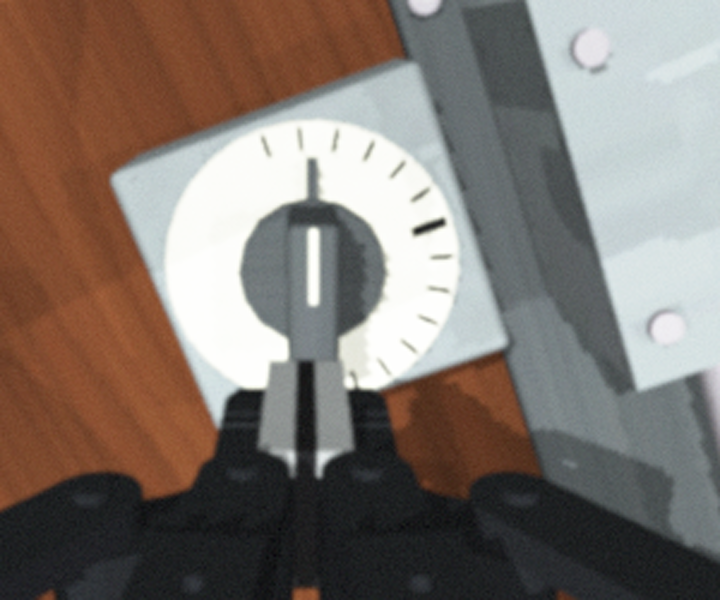

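View pics/s5.png

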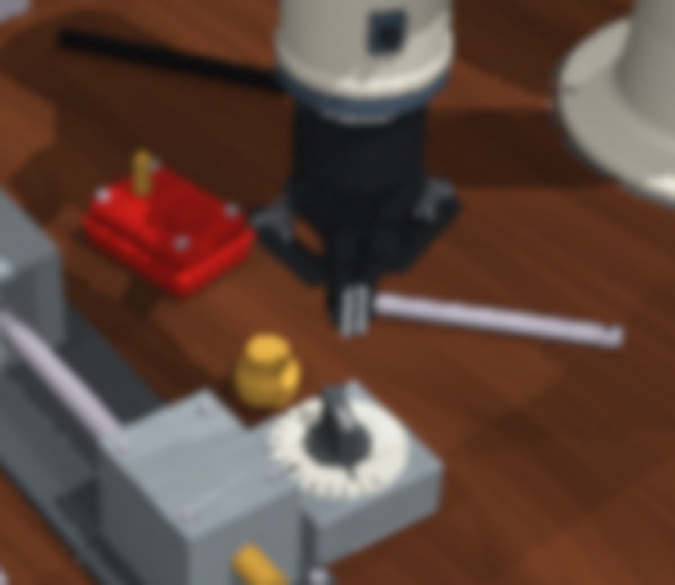

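```bash
python3 - <<'E'
from h import *
s=state();q=R.from_quat(s['ee_rot'])
o1,d1=ray(imaging.camera_model('wrist'),(279.6,249.5));o2,d2=ray(imaging.camera_model('scene'),(327.8,223))
A=np.c_[d1,-d2];t=np.linalg.lstsq(A,o2-o1,rcond=None)[0];a=o1+d1*t[0];b=o2+d2*t[1];print(a,b,q.inv().apply((a+b)/2-s['tool_pos']))
E
```

```text
[0.53503075 0.13791001 0.15140009] [0.53616388 0.13635787 0.1517788 ] [ 0.01187065  0.00069998 -0.04403627]
```

Emit:
servo_tool([
  [0, 0, 0, 0, 0, 0],
  [0, 0, 0, 0, 0, 0],
  [0, 0, 0.05, 0, 0, 0],
  [0, 0, 0.1, 0, 0, 0],
  [0, 0, 0.15, 0, 0, 0],
  [0, 0, 0.2, 0, 0, 0],
  [0, 0, 0.23, 0, 0, 0],
  [0, 0, 0.23, 0, 0, 0],
], jaw=-0.2)

```text
time_s: 6.7
tool_pos: [0.5295, 0.1267, 0.0381]
ee_rot: [0.845, 0.534, -0.001, -0.0]
force: [0.2, -0.7, 0.3]
grip_width: 0.0513
```

```bash
python3 - <<'E'
from h import *
st();m=imaging.camera_model('wrist');im=imaging.camera('wrist')
cv2.imwrite('pics/w6.png',cv2.resize(im[100:400,120:460],None,fx=2,fy=2,interpolation=cv2.INTER_CUBIC))
im=imaging.camera('scene')
cv2.imwrite('pics/s6.png',cv2.resize(im[150:280,250:400],None,fx=4.5,fy=4.5,interpolation=cv2.INTER_CUBIC))
E
```

```text
t 6.7 tcp [0.5295 0.1267 0.0381] yawx 64.57 z [-2.3e-03 -3.0e-04 -1.0e+00] F [ 0.2 -0.7  0.3] T [ 0.03 -0.02 -0.  ] w 0.0513 j [0.13 0.59 1.7  0.   0.85 0.57]
```

View pics/w6.png

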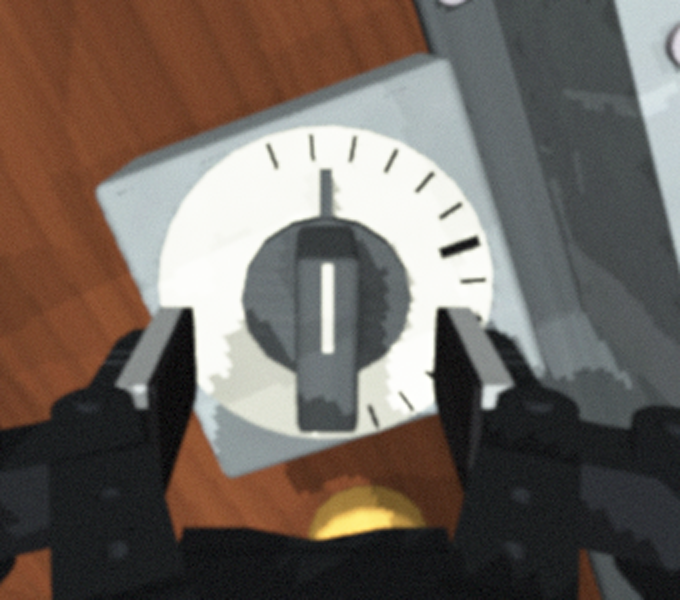

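View pics/s6.png

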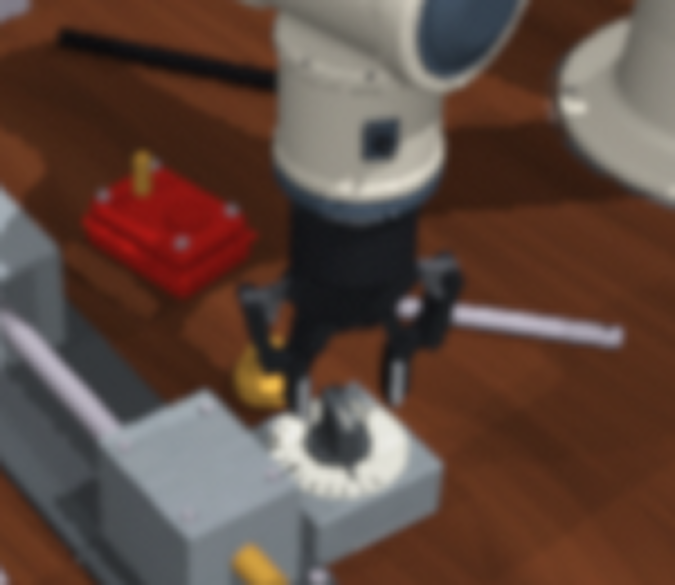

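Emit:
servo_tool([
  [0, 0.006, 0.04, 0, 0, 0],
  [0, 0.006, 0.07, 0, 0, 0],
  [0, 0.006, 0.087, 0, 0, 0],
  [0, 0.006, 0.087, 0, 0, 0],
])

```text
time_s: 7.2
tool_pos: [0.5314, 0.1259, 0.0123]
ee_rot: [0.845, 0.534, -0.001, -0.0]
force: [0.2, 1.5, -0.3]
grip_width: 0.0511
```

Emit:
servo_tool([
  [0, 0, 0, 0, 0, 0],
  [0, 0, 0, 0, 0, 0],
  [0, 0, 0, 0, 0, 0],
  [0, 0, 0, 0, 0, 0],
  [0, 0, 0, 0, 0, 0],
  [0, 0, 0, 0, 0, 0],
], jaw=1, newtons=25)

```text
time_s: 7.8
tool_pos: [0.5325, 0.1261, 0.0138]
ee_rot: [0.845, 0.534, 0.001, 0.0]
force: [-0.9, -0.9, 6.8]
grip_width: 0.0132
```

```bash
python3 - <<'E'
from h import *
st();m=imaging.camera_model('wrist');im=imaging.camera('wrist')
cv2.imwrite('pics/w7.png',cv2.resize(im[100:400,120:460],None,fx=2,fy=2,interpolation=cv2.INTER_CUBIC))
E
```

```text
t 7.8 tcp [0.5325 0.1261 0.0138] yawx 64.58 z [ 1.2e-03  2.0e-04 -1.0e+00] F [-0.9 -0.9  6.8] T [0.04 0.13 0.04] w 0.0132 j [0.12 0.63 1.72 0.   0.8  0.57]
```

View pics/w7.png

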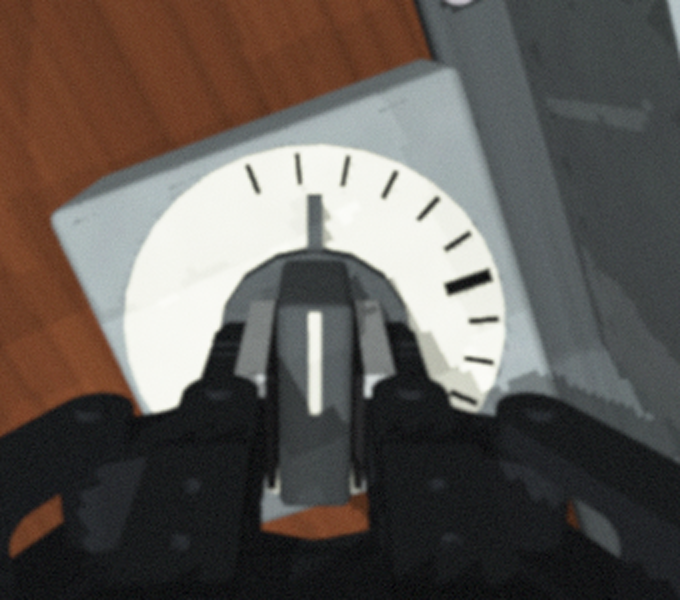

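Emit:
servo_tool([
  [0, 0, -0.007, 0, 0, 0],
  [0, 0, -0.007, 0, 0, 0.06],
  [0, 0, -0.007, 0, 0, 0.13],
  [0, 0, -0.007, 0, 0, 0.2],
  [0, 0, -0.007, 0, 0, 0.27],
  [0, 0, -0.007, 0, 0, 0.34],
  [0, 0, -0.007, 0, 0, 0.41],
  [0, 0, -0.007, 0, 0, 0.48],
  [0, 0, -0.007, 0, 0, 0.55],
  [0, 0, -0.007, 0, 0, 0.62],
  [0, 0, -0.007, 0, 0, 0.69],
  [0, 0, -0.007, 0, 0, 0.75],
  [0, 0, -0.007, 0, 0, 0.778],
  [0, 0, -0.007, 0, 0, 0.778],
  [0, 0, -0.007, 0, 0, 0.778],
], newtons=30)

```text
time_s: 9.35
tool_pos: [0.5331, 0.1246, 0.0147]
ee_rot: [0.999, -0.047, 0.001, 0.001]
force: [11.3, -15.9, -25.7]
grip_width: 0.0134
```

```bash
python3 - <<'E'
from h import *
st();m=imaging.camera_model('wrist');im=imaging.camera('wrist')
cv2.imwrite('pics/w8.png',cv2.resize(im[100:400,120:460],None,fx=2,fy=2,interpolation=cv2.INTER_CUBIC))
E
```

```text
t 9.35 tcp [0.5331 0.1246 0.0147] yawx -5.44 z [ 0.0013 -0.0017 -1.    ] F [ 11.3 -15.9 -25.7] T [-2.48 -1.83 -0.06] w 0.0134 j [ 0.12  0.63  1.71 -0.    0.8   1.79]
```

View pics/w8.png

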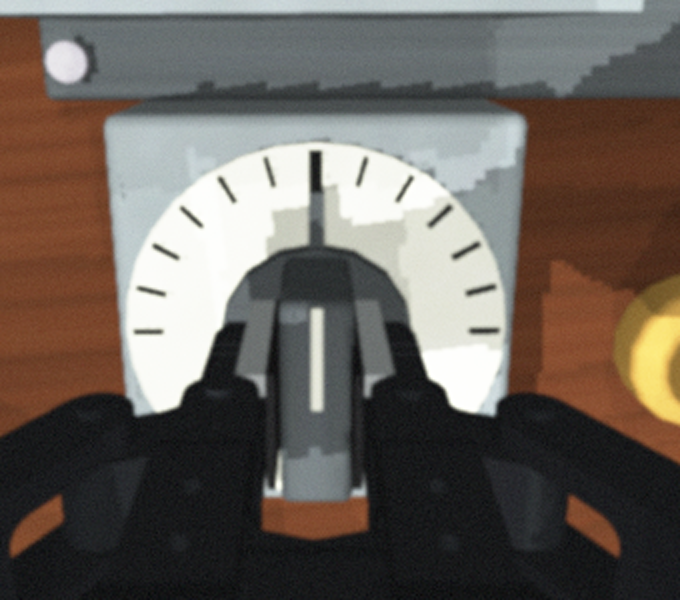

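Emit:
servo_tool([
  [0.003, 0.005, 0.006, 0, 0, 0],
  [0.003, 0.005, 0.006, 0, 0, 0],
  [0.003, 0.005, 0.006, 0, 0, 0],
])

```text
time_s: 9.7
tool_pos: [0.5333, 0.1244, 0.0144]
ee_rot: [0.999, -0.048, 0.001, -0.0]
force: [-0.3, -2.4, 9.1]
grip_width: 0.0133
```

Emit:
servo_tool([
  [0, 0, 0, 0, 0, 0],
  [0, 0, 0, 0, 0, 0],
  [0, 0, 0, 0, 0, 0],
  [0, 0, 0, 0, 0, 0],
  [0, 0, 0, 0, 0, 0],
  [0, 0, -0.08, 0, 0, 0],
  [0, 0, -0.2, 0, 0, 0],
  [0, 0, -0.32, 0, 0, 0],
  [0, 0, -0.45, 0, 0, 0],
  [0, 0, -0.45, 0, 0, 0],
], jaw=-0.2)

```text
time_s: 10.7
tool_pos: [0.5353, 0.1248, 0.1532]
ee_rot: [0.999, -0.047, 0.004, -0.001]
force: [-0.2, 0.2, -1.3]
grip_width: 0.0513
```

```bash
python3 - <<'E'
from h import *
st();m=imaging.camera_model('wrist');im=imaging.camera('wrist')
f=fr(*ST);overlay('w',im,m,f,1,0,0)
cv2.imwrite('pics/w9.png',im)
p=f((.028,0,.2));print(f((.028,0,.03)),rel(p,down(84.6)),rel(p,down(84.6-180)))
E
```

```text
t 10.7 tcp [0.5353 0.1248 0.1532] yawx -5.44 z [ 7.5e-03  9.0e-04 -1.0e+00] F [-0.2  0.2 -1.3] T [-0.02  0.04 -0.09] w 0.0513 j [0.12 0.43 1.59 0.   1.11 1.79]
[0.63123503 0.01357574 0.03      ] [0.3579, 0.3378, -0.1626, 0.0018, -0.0028, -1.0004] [0.3579, 0.3378, -0.1626, -0.0028, -0.0018, 0.9995]
```

View pics/w9.png

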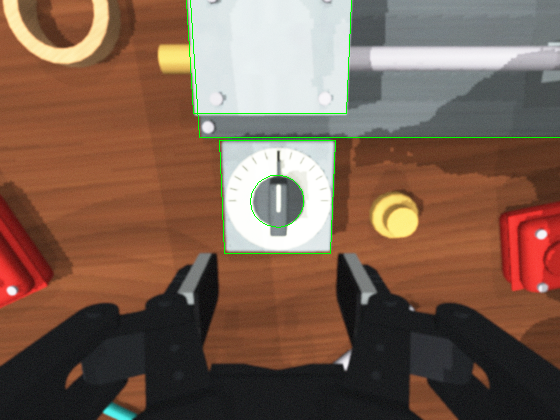

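Emit:
servo_tool([
  [0.06, 0.06, 0, 0, 0, -0.09],
  [0.12, 0.11, 0, 0, 0, -0.18],
  [0.18, 0.17, 0, 0, 0, -0.27],
  [0.24, 0.22, 0, 0, 0, -0.36],
  [0.3, 0.28, 0, 0, 0, -0.45],
  [0.35, 0.338, 0, 0, 0, -0.54],
  [0.355, 0.338, 0, 0, 0, -0.63],
  [0.355, 0.338, 0, 0, 0, -0.72],
  [0.355, 0.338, 0, 0, 0, -0.81],
  [0.355, 0.338, 0, 0, 0, -0.9],
  [0.355, 0.338, 0, 0, 0, -1],
  [0.355, 0.338, 0, 0, 0, -1],
  [0.355, 0.338, 0, 0, 0, -1],
])

```text
time_s: 12.05
tool_pos: [0.6287, 0.0134, 0.1476]
ee_rot: [0.741, 0.671, -0.0, -0.0]
force: [0.5, -0.7, 0.1]
grip_width: 0.0513
```

```bash
python3 - <<'E'
from h import *
st();m=imaging.camera_model('wrist');im=imaging.camera('wrist')
f=fr(*ST);overlay('w',im,m,f,1,0,0)
for y in(-.009,.009):
    a,b=proj(m,f((-.085,y,.039))),proj(m,f((.085,y,.039)));cv2.line(im,tuple(a.astype(int).tolist()),tuple(b.astype(int).tolist()),(0,0,255),1)
cv2.imwrite('pics/w10.png',im)
E
```

```text
t 12.05 tcp [0.6287 0.0134 0.1476] yawx 84.31 z [-1.4e-03  1.0e-04 -1.0e+00] F [ 0.5 -0.7  0.1] T [ 0.04  0.03 -0.01] w 0.0513 j [-0.07  0.54  1.39 -0.    1.21  0.03]
```

View pics/w10.png

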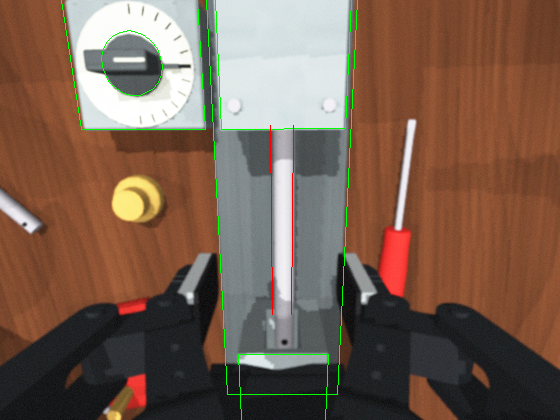

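Emit:
servo_tool([
  [0, 0.016, 0.06, 0, 0, -0.003],
  [0, 0.016, 0.15, 0, 0, -0.003],
  [0, 0.016, 0.24, 0, 0, -0.003],
  [0, 0.016, 0.32, 0, 0, -0.003],
  [0, 0.016, 0.36, 0, 0, -0.003],
  [0, 0.016, 0.36, 0, 0, -0.003],
  [0, 0.016, 0.36, 0, 0, -0.003],
])

```text
time_s: 12.8
tool_pos: [0.6344, 0.0129, 0.0412]
ee_rot: [0.739, 0.674, 0.0, 0.0]
force: [0.0, -0.1, 0.5]
grip_width: 0.0514
```

```bash
python3 - <<'E'
from h import *
st();m=imaging.camera_model('wrist');im=imaging.camera('wrist')
cv2.imwrite('pics/w11.png',im)
im=imaging.camera('scene')
cv2.imwrite('pics/s11.png',cv2.resize(im[150:290,190:350],None,fx=4.2,fy=4.2,interpolation=cv2.INTER_CUBIC))
E
```

```text
t 12.8 tcp [0.6344 0.0129 0.0412] yawx 84.77 z [ 7.e-04 -0.e+00 -1.e+00] F [ 0.  -0.1  0.5] T [ 0.06 -0.01 -0.03] w 0.0514 j [-0.07  0.68  1.47  0.    0.99  0.02]
```

View pics/w11.png

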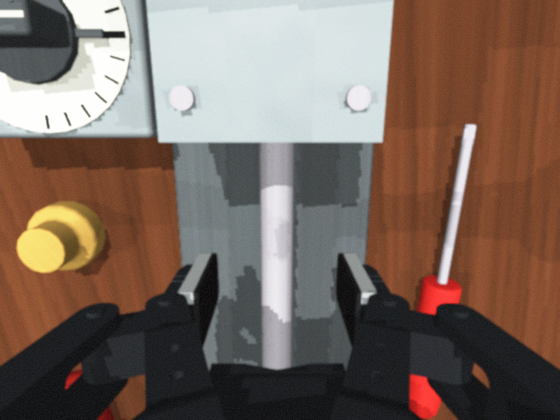

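View pics/s11.png

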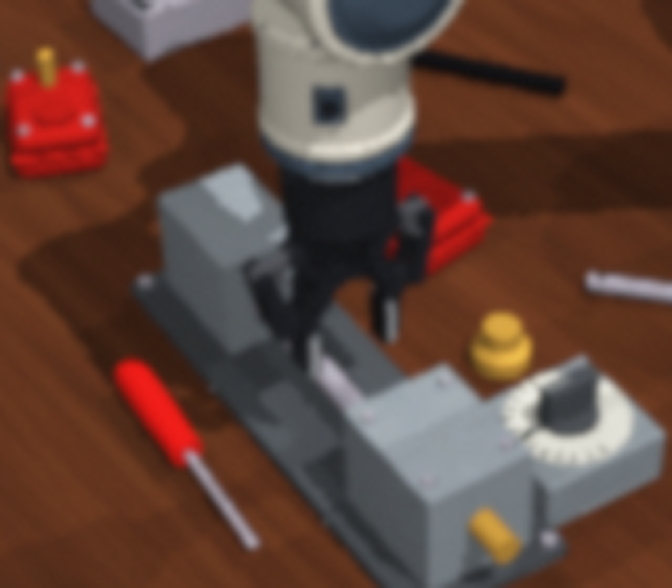

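The shaft (col 277) is centred between the fingertips, so I'll descend.

Emit:
servo_tool([
  [0, 0, 0.05, 0, 0, 0],
  [0, 0, 0.1, 0, 0, 0],
  [0, 0, 0.14, 0, 0, 0],
  [0, 0, 0.17, 0, 0, 0],
  [0, 0, 0.185, 0, 0, 0],
  [0, 0, 0.195, 0, 0, 0],
  [0, 0, 0.195, 0, 0, 0],
])

```text
time_s: 13.6
tool_pos: [0.6339, 0.0129, -0.0183]
ee_rot: [0.738, 0.674, -0.0, -0.0]
force: [-0.1, 1.0, 1.4]
grip_width: 0.0511
```

```bash
python3 - <<'E'
from h import *
st();m=imaging.camera_model('wrist');im=imaging.camera('wrist')
cv2.imwrite('pics/w12.png',im)
im=imaging.camera('scene')
cv2.imwrite('pics/s12.png',cv2.resize(im[150:290,190:350],None,fx=4.2,fy=4.2,interpolation=cv2.INTER_CUBIC))
E
```

```text
t 13.6 tcp [ 0.6339  0.0129 -0.0183] yawx 84.82 z [-3.e-04  0.e+00 -1.e+00] F [-0.1  1.   1.4] T [0.01 0.03 0.03] w 0.0511 j [-0.07  0.76  1.5   0.    0.88  0.02]
```

View pics/w12.png

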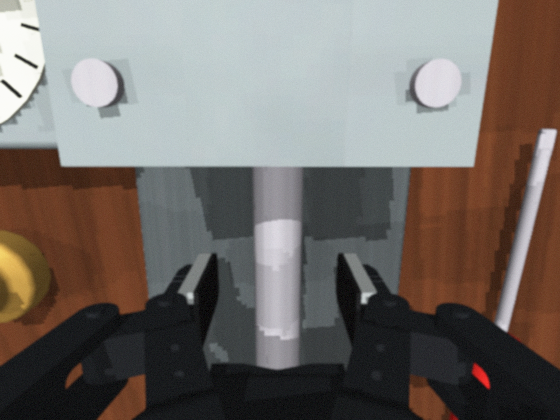

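View pics/s12.png

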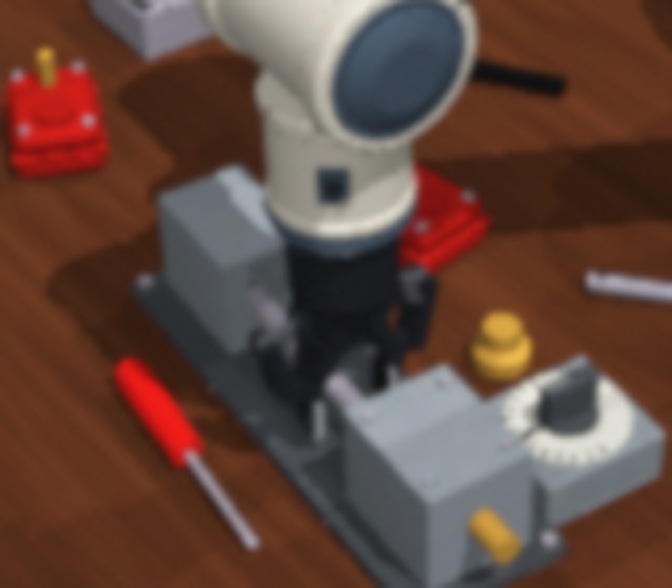

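Emit:
servo_tool([
  [0, 0, 0, 0, 0, 0],
  [0, 0, 0, 0, 0, 0],
  [0, 0, 0, 0, 0, 0],
  [0, 0, 0, 0, 0, 0],
  [0, 0, 0, 0, 0, 0],
  [0, 0, 0, 0, 0, 0],
  [0, 0, 0, 0, 0, 0],
], jaw=1, newtons=80)

```text
time_s: 14.4
tool_pos: [0.6341, 0.0129, -0.0175]
ee_rot: [0.738, 0.674, 0.0, 0.0]
force: [-1.7, 0.1, 5.7]
grip_width: 0.0159
```

```bash
python3 - <<'E'
from h import *
st();m=imaging.camera_model('wrist');im=imaging.camera('wrist')
cv2.imwrite('pics/w13.png',im)
E
```

```text
t 14.4 tcp [ 0.6341  0.0129 -0.0175] yawx 84.83 z [ 5.e-04 -1.e-04 -1.e+00] F [-1.7  0.1  5.7] T [ 0.02  0.26 -0.03] w 0.0159 j [-0.07  0.76  1.5  -0.    0.88  0.02]
```

View pics/w13.png

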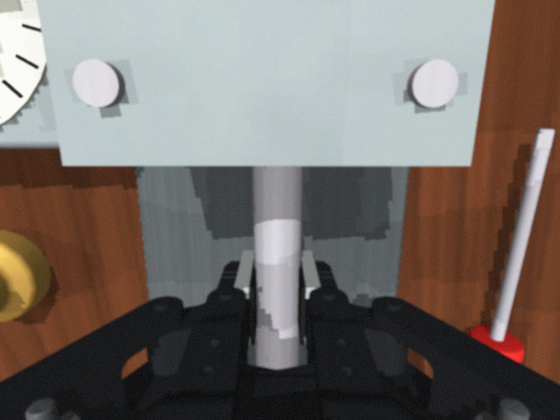

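Emit:
servo_tool([
  [0, 0, -0.012, 0, 0, 0],
  [0, 0, -0.012, 0, 0, 0],
  [-0.02, 0, -0.012, 0, 0, 0],
  [-0.04, 0, -0.012, 0, 0, 0],
  [-0.06, 0, -0.012, 0, 0, 0],
  [-0.08, 0, -0.012, 0, 0, 0],
  [-0.1, 0, -0.012, 0, 0, 0],
  [-0.1, 0, -0.012, 0, 0, 0],
])

```text
time_s: 15.25
tool_pos: [0.6311, -0.0179, -0.0145]
ee_rot: [0.739, 0.674, -0.0, 0.0]
force: [-0.4, 0.8, -3.9]
grip_width: 0.0158
```

```bash
python3 - <<'E'
from h import *
st();m=imaging.camera_model('wrist');im=imaging.camera('wrist')
cv2.imwrite('pics/w14.png',im)
im=imaging.camera('scene')
cv2.imwrite('pics/s14.png',cv2.resize(im[150:290,190:350],None,fx=4.2,fy=4.2,interpolation=cv2.INTER_CUBIC))
E
```

```text
t 15.25 tcp [ 0.6311 -0.0179 -0.0145] yawx 84.78 z [-1.e-04 -1.e-04 -1.e+00] F [-0.4  0.8 -3.9] T [ 0.11 -0.    0.01] w 0.0158 j [-0.12  0.75  1.51 -0.    0.88 -0.03]
```

View pics/w14.png

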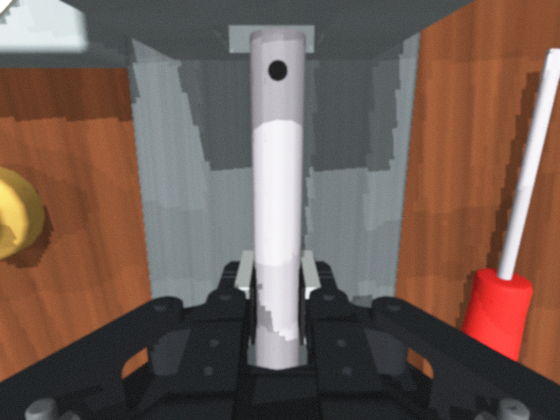

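View pics/s14.png

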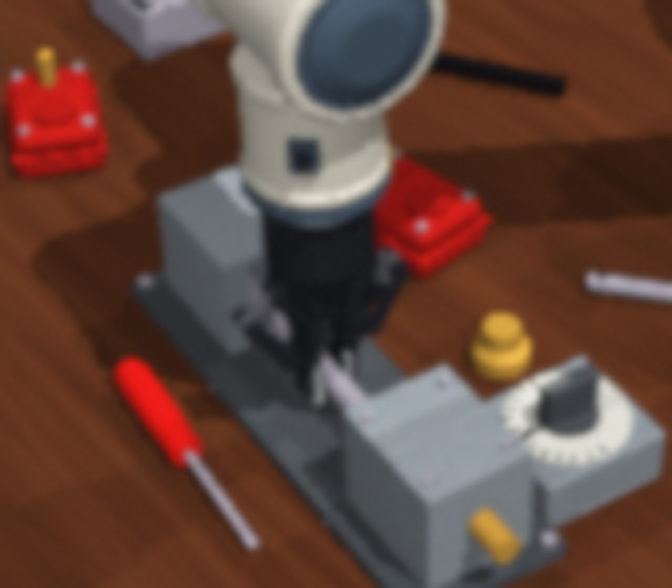

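```bash
python3 - <<'E'
from h import *
m=imaging.camera_model('wrist')
def tost(w):
    c,s=np.cos(ST[2]),np.sin(ST[2]);d=np.array(w)[:2]-ST[:2];return np.array([c*d[0]+s*d[1],-s*d[0]+c*d[1]])
for z in (.042,.051):print(z,tost(at(m,(278,31),z)))
print(tost(state()['tool_pos']), tost(at(m,(278,52),.012)))
# which stand x,z the tunnel bottom/top rows are
f=fr(*ST)
for p in((.085,0,.03),(.085,0,.012),(.085,0,.07),(.085,0,.094)):print(p,proj(m,f(p)).round())
E
```

```text
0.042 [ 0.08946834 -0.00158891]
0.051 [ 0.08761614 -0.00158567]
[-0.00252744 -0.00282401] [ 0.08797988 -0.00163587]
(0.085, 0, 0.03) [273.  53.]
(0.085, 0, 0.012) [274.  60.]
(0.085, 0, 0.07) [272.  25.]
(0.085, 0, 0.094) [269.  -8.]
```

Emit:
servo_tool([
  [-0.02, 0, 0, 0, 0, 0],
  [-0.04, 0, 0, 0, 0, 0],
  [-0.055, 0, 0, 0, 0, 0],
  [-0.063, 0, 0, 0, 0, 0],
  [-0.063, 0, 0, 0, 0, 0],
  [-0.063, 0, 0, 0, 0, 0],
])

```text
time_s: 15.95
tool_pos: [0.6295, -0.0357, -0.0144]
ee_rot: [0.738, 0.674, 0.0, 0.0]
force: [-1.3, 0.2, -3.9]
grip_width: 0.0156
```

```bash
python3 - <<'E'
from h import *
st();m=imaging.camera_model('wrist');im=imaging.camera('wrist')
cv2.imwrite('pics/w15.png',im)
for d in (2,4,6,8,10,12,14,16,18,19):
    t=np.radians(d);x,z=.1495,.0565
    print(d,((x*np.cos(t)+z*np.sin(t)-x)/.3).round(4),((-x*np.sin(t)+z*np.cos(t)-z)/.3).round(4),round(d/90,4))
E
```

```text
t 15.95 tcp [ 0.6295 -0.0357 -0.0144] yawx 84.82 z [ 1.e-04  0.e+00 -1.e+00] F [-1.3  0.2 -3.9] T [ 0.08 -0.03 -0.01] w 0.0156 j [-0.15  0.75  1.51  0.    0.88 -0.06]
2 0.0063 -0.0175 0.0222
4 0.0119 -0.0352 0.0444
6 0.017 -0.0531 0.0667
8 0.0214 -0.0712 0.0889
10 0.0251 -0.0894 0.1111
12 0.0283 -0.1077 0.1333
14 0.0308 -0.1262 0.1556
16 0.0326 -0.1447 0.1778
18 0.0338 -0.1632 0.2
19 0.0342 -0.1725 0.2111
```

View pics/w15.png

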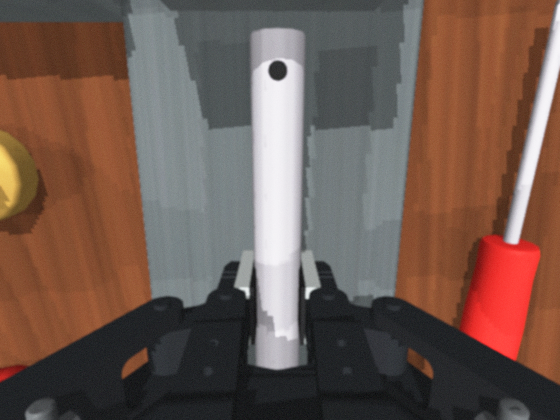

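Emit:
servo_tool([
  [0.003, 0, -0.009, 0, 0.011, 0],
  [0.006, 0, -0.018, 0, 0.022, 0],
  [0.012, 0, -0.035, 0, 0.044, 0],
  [0.017, 0, -0.053, 0, 0.067, 0],
  [0.021, 0, -0.071, 0, 0.089, 0],
  [0.025, 0, -0.089, 0, 0.111, 0],
  [0.025, 0, -0.089, 0, 0.111, 0],
  [0.025, 0, -0.089, 0, 0.111, 0],
], newtons=110)

```text
time_s: 16.8
tool_pos: [0.6303, -0.0287, 0.0124]
ee_rot: [0.736, 0.672, 0.064, -0.058]
force: [0.2, -0.2, -3.7]
grip_width: 0.0148
```

```bash
python3 - <<'E'
from h import *
st();im=imaging.camera('scene');cv2.imwrite('pics/s16.png',cv2.resize(im[150:290,190:350],None,fx=4.2,fy=4.2,interpolation=cv2.INTER_CUBIC))
s=state();q0=down(84.82)
p0=np.array([.6295,-.0357,-.0144])
t=np.radians(19);x,z=.1495,.0565
p=p0+q0.apply([x*np.cos(t)+z*np.sin(t)-x,0,-x*np.sin(t)+z*np.cos(t)-z]);print(rel(p,q0*R.from_rotvec([0,t,0])))
E
```

```text
t 16.8 tcp [ 0.6303 -0.0287  0.0124] yawx 84.8 z [ 0.016   0.1722 -0.9849] F [ 0.2 -0.2 -3.7] T [-0.03 -0.03 -0.04] w 0.0148 j [-0.24  0.72  1.5   0.21  0.96 -0.28]
[0.0239, 0.0003, -0.081, -0.0001, 0.1005, 0.0]
```

View pics/s16.png

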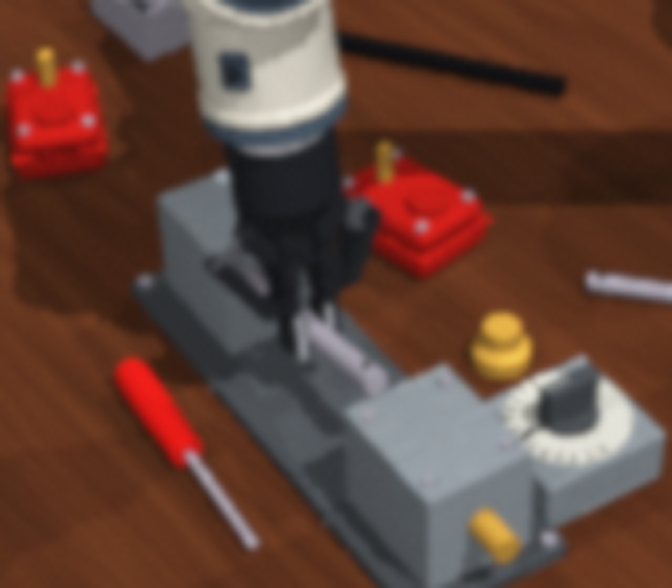

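The force is only the shaft's weight and the tilt is following, so I'll continue to 19°.

Emit:
servo_tool([
  [0.006, 0, -0.018, 0, 0.022, 0],
  [0.012, 0, -0.036, 0, 0.044, 0],
  [0.017, 0, -0.054, 0, 0.067, 0],
  [0.021, 0, -0.072, 0, 0.089, 0],
  [0.024, 0, -0.081, 0, 0.1, 0],
  [0.024, 0, -0.081, 0, 0.1, 0],
  [0.024, 0, -0.081, 0, 0.1, 0],
])

```text
time_s: 17.55
tool_pos: [0.6303, -0.0252, 0.0372]
ee_rot: [0.728, 0.665, 0.121, -0.111]
force: [-0.7, -0.6, -3.4]
grip_width: 0.0148
```

```bash
python3 - <<'E'
from h import *
st();im=imaging.camera('scene');cv2.imwrite('pics/s17.png',cv2.resize(im[150:290,190:350],None,fx=4.2,fy=4.2,interpolation=cv2.INTER_CUBIC))
cv2.imwrite('pics/w17.png',imaging.camera('wrist'))
E
```

```text
t 17.55 tcp [ 0.6303 -0.0252  0.0372] yawx 84.83 z [ 0.0288  0.3233 -0.9459] F [-0.7 -0.6 -3.4] T [-0.21  0.02  0.02] w 0.0148 j [-0.32  0.71  1.48  0.37  1.06 -0.43]
```

View pics/s17.png

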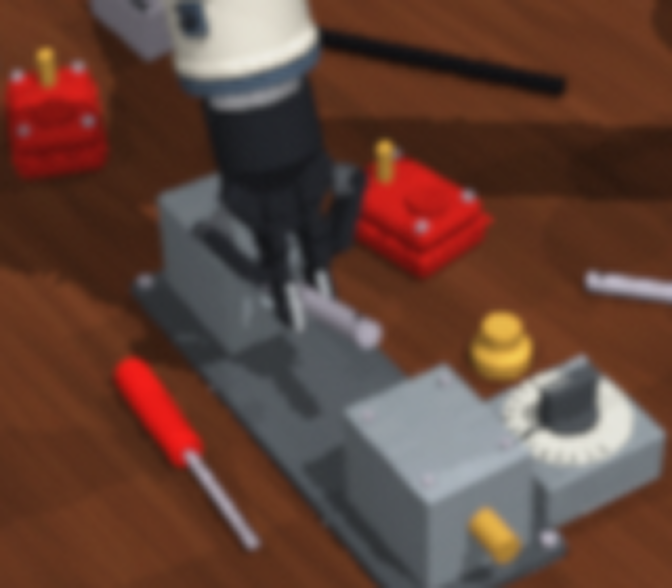

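View pics/w17.png

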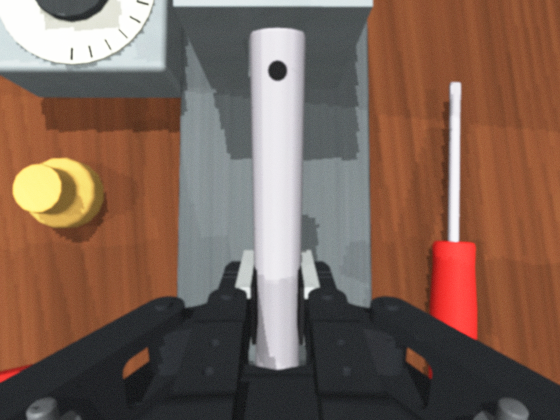

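Emit:
servo_tool([
  [0.03, 0, 0, 0, 0, 0],
  [0.08, 0, 0, 0, 0, 0],
  [0.13, 0, 0, 0, 0, 0],
  [0.18, 0, 0, 0, 0, 0],
  [0.23, 0, 0, 0, 0, 0],
  [0.28, 0, 0, 0, 0, 0],
  [0.32, 0, 0, 0, 0, 0],
  [0.35, 0, 0, 0, 0, 0],
  [0.35, 0, 0, 0, 0, 0],
  [0.35, 0, 0, 0, 0, 0],
])

```text
time_s: 18.65
tool_pos: [0.6393, 0.0733, 0.0715]
ee_rot: [0.728, 0.665, 0.122, -0.111]
force: [0.1, 0.2, -3.4]
grip_width: 0.0153
```

```bash
python3 - <<'E'
from h import *
st();im=imaging.camera('scene');cv2.imwrite('pics/s18.png',cv2.resize(im[130:290,180:360],None,fx=3.7,fy=3.7,interpolation=cv2.INTER_CUBIC))
s=state();print(rel(s['tool_pos']+np.array([0,0,.18]),R.from_quat(s['ee_rot'])))
E
```

```text
t 18.65 tcp [0.6393 0.0733 0.0715] yawx 84.84 z [ 0.0292  0.3239 -0.9456] F [ 0.1  0.2 -3.4] T [-0.24  0.01 -0.03] w 0.0153 j [-0.17  0.66  1.47  0.38  1.07 -0.27]
[0.1952, -0.0001, -0.5674, 0.0, 0.0, 0.0]
```

View pics/s18.png

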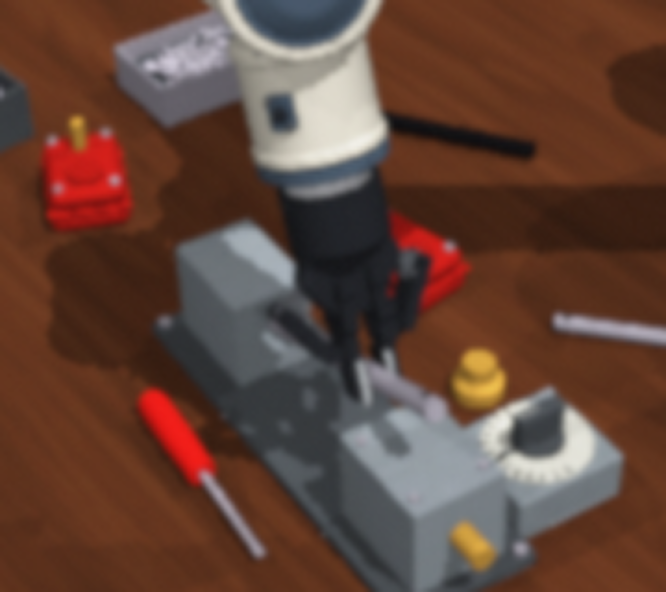

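Now straight up by 0.18 m, then level the shaft.

Emit:
servo_tool([
  [0.015, 0, -0.045, 0, 0, 0],
  [0.04, 0, -0.12, 0, 0, 0],
  [0.07, 0, -0.2, 0, 0, 0],
  [0.1, 0, -0.29, 0, 0, 0],
  [0.13, 0, -0.38, 0, 0, 0],
  [0.16, 0, -0.47, 0, 0, 0],
  [0.18, 0, -0.53, 0, 0, 0],
  [0.195, 0, -0.567, 0, 0, 0],
  [0.195, 0, -0.567, 0, 0, 0],
  [0.195, 0, -0.567, 0, 0, 0],
])

```text
time_s: 19.7
tool_pos: [0.639, 0.0733, 0.2509]
ee_rot: [0.728, 0.665, 0.121, -0.112]
force: [0.2, -0.6, -4.0]
grip_width: 0.0151
```

Emit:
servo_tool([
  [0, 0, 0, 0, -0.03, 0],
  [0, 0, 0, 0, -0.07, 0],
  [0, 0, 0, 0, -0.12, 0],
  [0, 0, 0, 0, -0.17, 0],
  [0, 0, 0, 0, -0.2, 0],
  [0, 0, 0, 0, -0.211, 0],
  [0, 0, 0, 0, -0.211, 0],
  [0, 0, 0, 0, -0.211, 0],
  [0, 0, 0, 0, -0.211, 0],
  [0, 0, 0, 0, -0.211, 0],
])

```text
time_s: 20.7
tool_pos: [0.6393, 0.0728, 0.2514]
ee_rot: [0.739, 0.674, 0.0, -0.0]
force: [-0.3, 0.3, -2.7]
grip_width: 0.0147
```

```bash
python3 - <<'E'
from h import *
st();im=imaging.camera('scene');cv2.imwrite('pics/s19.png',im[80:340,130:430])
cv2.imwrite('pics/w19.png',imaging.camera('wrist'));cv2.imwrite('pics/t19.png',imaging.camera('top'))
E
```

```text
t 20.7 tcp [0.6393 0.0728 0.2514] yawx 84.78 z [-2.e-04  5.e-04 -1.e+00] F [-0.3  0.3 -2.7] T [0.05 0.04 0.02] w 0.0147 j [0.02 0.48 1.22 0.   1.45 0.11]
```

View pics/s19.png

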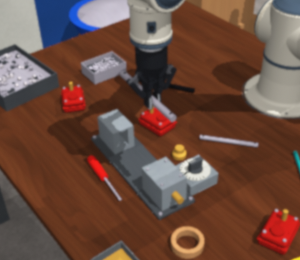

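View pics/w19.png

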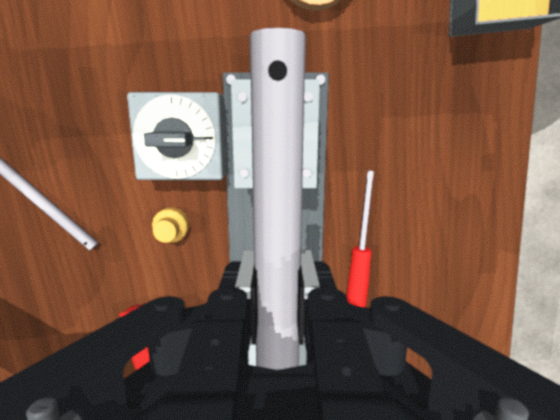

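View pics/t19.png

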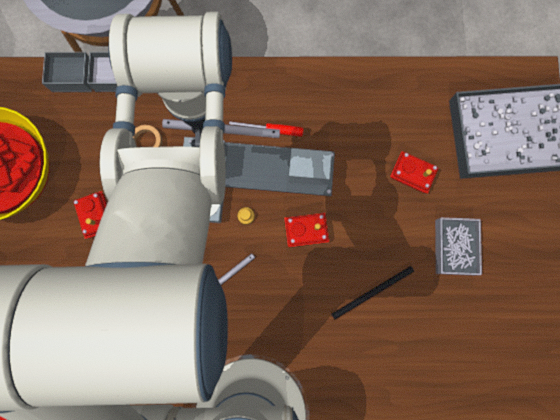

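```bash
python3 - <<'E'
from h import *
st();print(np.abs(state()['joint_vel']).max());bot.sign_off()
E
```

```text
t 20.85 tcp [0.6394 0.0731 0.2515] yawx 84.8 z [ 0.e+00  2.e-04 -1.e+00] F [-0.1 -0.7 -2.2] T [ 0.13  0.   -0.06] w 0.0149 j [0.02 0.48 1.21 0.   1.45 0.11]
0.0034515642854201197
the job is handed in; nothing more can be done
```

The shaft is out of the stand and held level in the gripper, and the job was handed in at 20.85 s of the 56 s allowed; sign-off gives no verdict.

I turned the preload dial about 70° clockwise, from roughly 1.22 rad to zero. I then gripped the shaft and slid it about 50 mm towards the tail block. After tilting its head end up 19°, I drew it out along its own axis, raised it and levelled it.

**Last checks**
- **Dial:** in the wrist picture the pointer still lines up with the thick zero mark.
- **Shaft height:** its axis is about 0.31 m above the table, well over the 143 mm required. It is clear of the stand and everything else in the pictures.
- **Grip:** set to 110 N, with about 2–4 N of load on the wrist, which fits the shaft's weight. The arm was still (joint speeds under 0.004 rad/s), and the shaft's end stayed at the same place in the wrist picture, so it had not slipped.
- **Bystanders:** all those in view look unmoved. At the end the arm hid part of the tape roll and one gearbox in the top view. Nothing touched either of them.

**What disagreed**
- **Fingertip position:** the fingertips sit about 40–44 mm behind the stated TCP. Because of that, my first grip on the dial closed on air above the knob; I measured the offset from two cameras and corrected for it.
- **Grip width:** it reads about 15 mm on the 18 mm shaft, probably from pad compression or sensor offset.

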